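# Swap the battery packs on the desk charger

## Robot

A 7-joint arm with a two-finger parallel gripper is mounted at the origin on the work surface. World frame = base frame: x ahead of the robot, y to its left, z up, the work surface at z = 0. Lengths are in m, angles in rad, forces in N, time in s.
With the tool pointing down it reaches from about 0.4 to 0.875 m from the base axis. Payload 6.5 kg.
Tool frame: the origin (TCP) lies between the finger pads; the fingertips stand 22 mm ahead of it and the grasp point (between the pads) lies 3 mm ahead of it (bot.tip_extent is the distance from the TCP to the fingertips, in m); x points along the fingers, z is the direction in which the jaws open and shut, and the axes are right-handed (so a half turn about x gives the same grasp; the last joint's range is limited). The gripper opens to 88 mm and grips with 3 to 60 N. Pads are 18 mm wide; open, the fingers measure 123 mm over their backs; the gripper's body (75 mm by 187 mm) begins 45 mm behind the grasp point.
Start: joints at [1.117, 0.536, -0.004, 1.538, 0.003, 1.067, -0.071], TCP at [0.246, -0.602, 0.261] pointing down, gripper open.
Joint ranges: [-2.7, 2.7], [-0.37, 2.16], [-1.27, 1.26], [0.24, 2.4], [-1.31, 4.45], [0.19, 1.91], [-2.76, 2.76]. Speed limits (rad/s): [2.39, 2.39, 3.14, 3.14, 3.14, 3.14, 3.14].

## Interface

Orientations are given as a 3x3 rotation matrix whose columns are the frame's x, y, z axes.
In Python, from workcell import bot gives the robot as it stands.
- The arm moves only by the tool jog_arm, never from a script. Its argument "commands" is a list of rows, each a list of 7 numbers: the shift along the world's x, y, z in mm, then the turn, a rotation vector about the world's x, y, z in rad, then the finger opening in mm, from 0 to 88.1. A call has 1 to 10 rows; each row is the pose to reach, as a shift and turn from the pose measured when the call began; what a row does not reach only later rows make up. A row lasts 1/10 s, in which the tool goes at most 50 mm and 8.59 degrees, less where a joint would pass 70% of its speed; a pose out of reach is approached as far as the arm can. A call with a gripper value outside its range is refused whole. The fingers move at their own pace and stop on an object; "newtons" is the grip in N (left out, the last holds). Time passes only in rows, so rows that repeat a pose let the fingers close. It gives the time, the measured TCP pose, the force and the opening at its end, in the units of the state.
- bot.state(): the state, without advancing time (a new reading comes with each control period).
- bot.snapshot(name): name is "side" or "top" or "wrist"; returns the picture (400x640x3 uint8, red, green, blue); there is no depth.
- bot.camera_info(name): a dict with "camera_matrix" (3x3 intrinsics, pixels), "cam_to_world" (4x4, takes a point from camera to world coordinates); the wrist camera has in their place "mount" (4x4, takes a point from camera to tool coordinates, whose origin is the TCP and whose axes are the tool frame's). Camera axes: x right, y down, z forward; pixel columns grow to the right and rows downward; lengths in m; the calibration is good to about 2 mm. A picture is of the moment at which its call begins: read the wrist's pose just before it. camera_info takes no time and is no camera call.
- bot.finish_job(): hands the job in, once; it reports no verdict.
The state is a dict: "time_s": time; "joints": joint angles; "joint_velocities": joint speeds; "joint_torque": joint torques, N m; "tcp_pos": TCP position; "tool_rot": TCP orientation; "force": force on the tool from outside, world axes, zero at the start; "ft_torque": the same for the moment, N m; "gripper_width": finger opening in m.
Only numpy, scipy, OpenCV 4.12 (cv2) and the standard library are available. Lean on these libraries where they do the work, as an engineer would, in place of code of your own. Each camera call takes 0.05 s, during which the arm holds its last target. There are 200 camera calls.

## Task

The battery pack on the charger is full: squeeze its two side catches, slide it back off the rails and stow it right down in the empty pack pocket of the open tool case. In its place slide the other pack, which stands on the desk, onto the charger, nose first, until it is fully home and both its catches have clicked out. Do not drop or knock over either pack, and leave the mug, carton, spray can and tape measure where they stand.

Things in the scene. Friction and masses are not known exactly. Their poses are not given: they have to be found in the camera images.
- pack_a: Full battery pack, on the charger at the start: dark 12 V slide pack, 66 mm long (x), 52 wide (y; 62 over its two catch pads), 50 high, 0.2 to 0.4 kg. Origin: centre of its underside; +x is its nose, the end that enters the charger first. Heights: rail foot 56 x 44 mm, z 0 to 7; neck 56 x 33, z 7 to 14 (a groove along each side); housing 66 x 52, z 14 to 50.
- pack_b: The other pack, identical to pack_a, standing on its rail foot on the desk, turned by up to 1.5 rad. The housing's sides are plain from x = -4 to 33 mm: gripped there, the catches are not worked. The ends are plain too.
- pack_a_left (a joint): Catch on the left (+y) side of pack_a, m: 0 = sprung out, 0.005 = pressed in flush with the housing. Its ribbed pad, x -26 to -6 mm, z 22 to 42 mm, stands 5 mm proud; spring 2 N at first, 4.5 N when flush. It carries a steel tooth beside the neck (x -20 to -5 mm), ramped towards the nose, square towards the tail, which holds the pack on the charger until pressed in about 4.5 mm.
- pack_a_right (a joint): The same catch on the right (-y) side of pack_a, moving towards +y when pressed. Both must be held in to draw the pack off; a firm pinch (10 N or more) across the two pads does it.
- pack_b_left (a joint): Left (+y) catch of pack_b, as on pack_a. The rails push it in by 2 to 4 mm while the pack slides on; when home it clicks out again, to below 0.0015.
- pack_b_right (a joint): Right (-y) catch of pack_b, likewise.
- charger: Grey charger 197 x 110 mm, screwed to the desk. Origin on the desk below the middle of a seated pack; a pack slides on along its +x. Flat deck 30 mm above the desk from x = -95 mm to a housing block, 82 mm high, x 34 to 103 mm, that stops the nose (no room for a finger there). Side walls on the deck, 12.5 mm high, x -44 to 28 mm, leave 46.8 mm for the foot.
- bay (a point): Point on the deck, 30 mm above the desk, where a fully seated pack's origin lies (play 1 mm); axes as the charger's. Lips on the side walls, 9 to 12.5 mm above the deck and 36.2 mm apart, reach into the pack's grooves from x = -32 to 28 mm of here, save a notch (-21 to -1 mm) where the teeth spring out. A pack is clear of them, free to lift, 62 mm or more towards -x.
- mouth (a point): Point on the deck 66 mm before the bay (charger's x = -66 mm): stand a pack here, nose to the charger's +x, and slide it 66 mm home; this needs less than 15 N, and the catches click in the last 2 mm. The walls are flared here, 63 mm apart, narrowing to 47 mm at x = -44 mm.
- case: Open lower half of a tool case, fixed, red with a grey moulded insert, 228 mm (its x, -54 to 174 mm) by 260 mm (its y), rim 64 mm above the desk. A drill driver (up to 66 mm high) and a bit box lie in its far part, from x = 55 mm on. Origin on the desk below the middle of the pack pocket.
- pocket (a point): Centre of the pocket's floor, 10 mm above the desk, axes as the case's. The pocket takes one pack standing on its foot, lengthwise along the case's y, nose either way. Its long walls, 68 mm apart in x, rise 48 mm above its floor: no fingers fit beside the pack's sides. Its well is 72 mm long in y.
- scoop (a point): Middle of the floor of the finger scoop at the pocket's +y end, 16 mm above the pocket's floor; a like one at the -y end. They are 68 mm wide and reach from 36 to 82 mm either side of the pocket's centre, so a pack held by its two ends can be set down.
- mug: Bystander: white mug, 76 mm across, 80 mm high, handle at its +y; beside the charger's housing block; origin at the centre of its base.
- carton: Bystander: cardboard carton 90 x 60 x 55 mm, beside the spray can; origin at the centre of its base.
- spray_can: Bystander: bare aluminium spray can, 52 mm across, 155 mm high, standing on the desk between charger and case, farther out; origin at the centre of its base.
- tape: Bystander: black tape measure 72 x 68 x 36 mm lying beside the charger; origin at the centre of its base.
There are look-alikes about, which are no part of the job. Leave any green or white look-alike of the pack_b alone.

How it is judged:
By the outcome, as a careful person would: the job done as asked, in the order asked, and still so for the second after the job is handed in, with the robot touching nothing.
It also fails if it takes over 72 s, if anything falls off the work surface, if the arm or the gripper's body presses on something with over 40 N, if the wrist force passes 120 N, or if a joint passes its speed limit or range.

## Working session

There is one attempt and no reset: what is moved stays moved. The work goes in short steps, Python scripts to look and compute and a tool call to move; the robot and the scene stay as the last step left them, time stands still between calls to the robot, and variables do not carry over. Pictures are saved under pics/ and viewed, about 8 in all and at most 12, crops included, and the job is handed in when it is done.

Besides the shell and the picture viewer there is one more tool, called after ">>>" by a JSON object that holds its "fn" and its "kwargs". jog_arm: Moves the arm, as the interface text tells. Its arguments: {"type":"object","properties":{"commands":{"type":"array"},"newtons":{"type":"number"}},"required":["commands"]}

```bash
mkdir -p pics; ls; python3 - <<'E'
from workcell import bot
import cv2,numpy as np
np.set_printoptions(precision=4,suppress=True)
s=bot.state();print(s['time_s'],s['tcp_pos'],s['tool_rot'],s['gripper_width'],s['force'])
for n in("top","side","wrist"):
    im=bot.snapshot(n);cv2.imwrite(f'pics/{n}0.png',im[:,:,::-1]);print(n,{k:np.array(v) for k,v in bot.camera_info(n).items()})
E
```

```text
pics
0.0 [ 0.2456 -0.6012  0.2598] [[-0.0008  0.9257  0.3782]
 [ 0.0016  0.3782 -0.9257]
 [-1.     -0.0001 -0.0018]] 0.08835533433594124 [-0.0442 -0.1637  0.1014]
top {'camera_matrix': array([[401.4608,   0.    , 321.3319],
       [  0.    , 401.4608, 200.8896],
       [  0.    ,   0.    ,   1.    ]]), 'cam_to_world': array([[-0.0181, -0.9917,  0.1273,  0.3289],
       [-0.9997,  0.0202,  0.0152, -0.0098],
       [-0.0176, -0.1269, -0.9918,  1.3592],
       [ 0.    ,  0.    ,  0.    ,  1.    ]])}
side {'camera_matrix': array([[485.4609,   0.    , 319.0082],
       [  0.    , 485.4609, 194.4695],
       [  0.    ,   0.    ,   1.    ]]), 'cam_to_world': array([[-0.9639, -0.2021,  0.1735,  0.2228],
       [-0.2663,  0.745 , -0.6116,  1.0035],
       [-0.0057, -0.6357, -0.7719,  1.2877],
       [ 0.    ,  0.    ,  0.    ,  1.    ]])}
wrist {'camera_matrix': array([[316.3169,   0.    , 320.283 ],
       [  0.    , 316.3169, 201.2371],
       [  0.    ,   0.    ,   1.    ]]), 'mount': array([[-0.0004, -0.3039,  0.9527, -0.1231],
       [-0.0008, -0.9527, -0.3039,  0.0785],
       [ 1.    , -0.0009,  0.0001, -0.001 ],
       [ 0.    ,  0.    ,  0.    ,  1.    ]])}
```

View pics/top0.png

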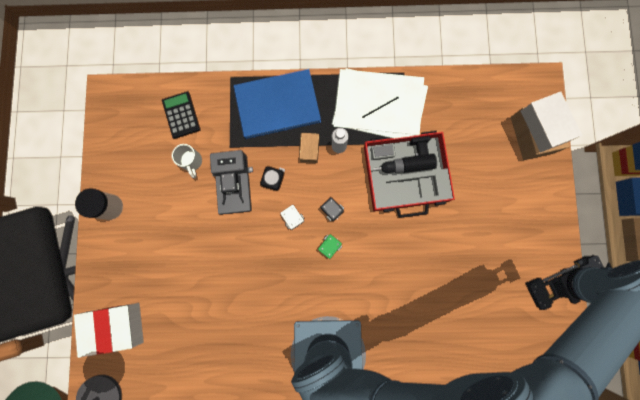

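View pics/side0.png

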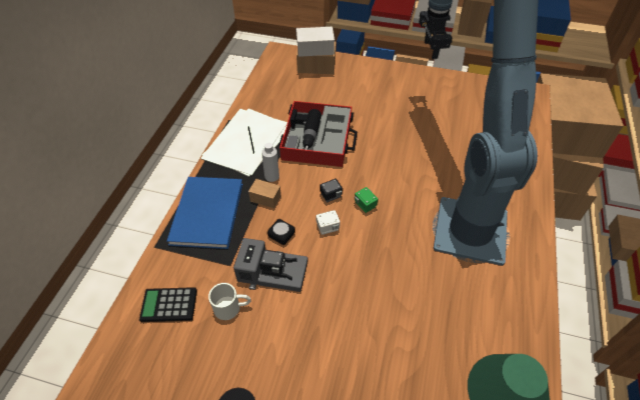

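The top view shows the charger near (232,180), the dark pack_b near (332,209), white and green look-alikes at (291,217) and (329,246), and the case near (408,172). I'll enlarge that area to get pixel-accurate positions.

```bash
cat > h.py <<'E'
import numpy as np,cv2
from workcell import bot
np.set_printoptions(precision=4,suppress=True)
def ray(cam,uv,z,s=None):
    c=bot.camera_info(cam);K=np.array(c['camera_matrix'])
    if 'cam_to_world' in c:T=np.array(c['cam_to_world'])
    else:
        T=np.eye(4);T[:3,:3]=s['tool_rot'];T[:3,3]=s['tcp_pos'];T=T@np.array(c['mount'])
    uv=np.atleast_2d(np.array(uv,float))
    d=np.c_[uv,np.ones(len(uv))]@np.linalg.inv(K).T@T[:3,:3].T
    return T[:3,3]+d*((z-T[2,3])/d[:,2])[:,None]
E
python3 - <<'E'
from h import *
im=cv2.imread('pics/top0.png')
c=cv2.resize(im[125:260,200:460],None,fx=3,fy=3,interpolation=cv2.INTER_CUBIC);cv2.imwrite('pics/crop0.png',c)
for n,uv,z in(('charger',(232,180),.05),('pack_b',(332,209),.05),('case',(408,172),.06)):print(n,ray('top',uv,z))
E
```

```text
charger [[0.5729 0.3058 0.05  ]]
pack_b [[ 0.4694 -0.0242  0.05  ]]
case [[ 0.5853 -0.276   0.06  ]]
```

View pics/crop0.png

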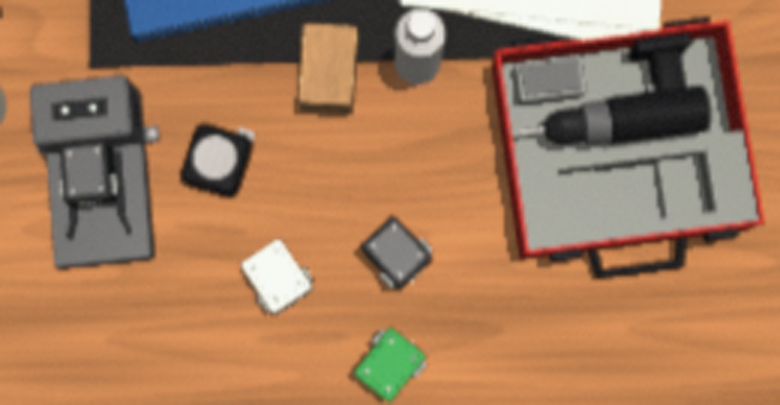

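The crop shows pack_b with its catch pads at (430,248) and (388,282), so its nose points upper-left, about +45°. The pocket's long slot runs roughly from (560,170) to (710,155). Next I hover the wrist camera over the case.

>>> {"fn": "jog_arm", "kwargs": {"commands": [[320,325,0,0,0,-0.3,88],[320,325,0,0,0,-0.3,88],[320,325,0,0,0,-0.3,88],[320,325,0,0,0,-0.3,88],[320,325,0,0,0,-0.3,88],[320,325,0,0,0,-0.3,88],[320,325,0,0,0,-0.3,88],[320,325,0,0,0,-0.3,88],[320,325,0,0,0,-0.3,88],[320,325,0,0,0,-0.3,88]]}}

```text
time_s: 1.15
tcp_pos: [0.5705, -0.2684, 0.2597]
tool_rot: [[0.002, 0.995, 0.098], [0.006, 0.098, -0.995], [-1.0, 0.003, -0.005]]
force: [0.1, 0.2, -0.1]
gripper_width: 0.0883
```

>>> {"fn": "jog_arm", "kwargs": {"commands": [[0,0,0,0,0,0,88],[0,0,0,0,0,0,88]]}}

```text
time_s: 1.35
tcp_pos: [0.5702, -0.2682, 0.2593]
tool_rot: [[0.001, 0.995, 0.099], [0.006, 0.099, -0.995], [-1.0, 0.002, -0.006]]
force: [0.5, -0.1, -0.2]
gripper_width: 0.088
```

```bash
cat >> h.py <<'E'
def shot(name):
    import json
    s=bot.state();im=bot.snapshot('wrist')[:,:,::-1];cv2.imwrite(f'pics/{name}.png',im)
    json.dump({k:np.array(s[k]).tolist() for k in('tcp_pos','tool_rot','time_s')},open(f'pics/{name}.json','w'));return s,im
def load(name):
    import json;return json.load(open(f'pics/{name}.json'))
E
python3 -c "
from h import *
s,im=shot('case1');print(s['time_s'],s['tcp_pos'],s['tool_rot'],s['joints'],s['joint_velocities'])"
```

```text
1.35 [ 0.5702 -0.2682  0.2593] [[ 0.0015  0.9951  0.0986]
 [ 0.0061  0.0986 -0.9951]
 [-1.      0.0021 -0.0059]] [ 0.4071  0.5052 -0.0505  1.5925  0.021   1.0454 -1.1196] [ 0.0256 -0.0052  0.0245  0.0067  0.008   0.0021  0.0013]
```

View pics/case1.png

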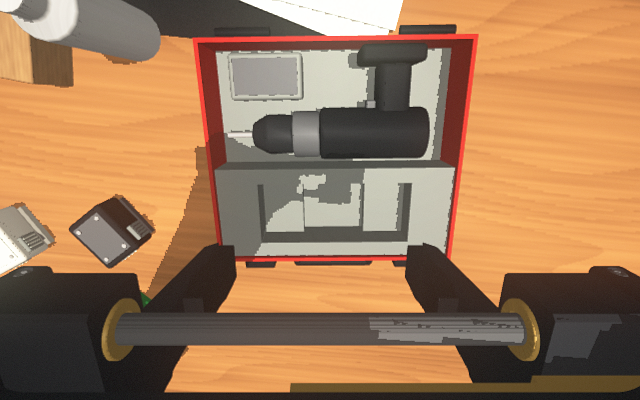

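The wrist view shows the case clearly. The bright red rim's corners are at (193,38), (478,34), (450,261) and (216,259). The pocket's well spans about u 304–362, v 180–230. I'll rectify the rim at z=64 mm and take rays on the pocket edges as a second check. pack_b's corner region at (110,230) can be measured from this picture too.

```bash
python3 - <<'E'
from h import *
im=cv2.imread('pics/case1.png').astype(int);s=load('case1')
b,g,r=im[...,0],im[...,1],im[...,2]
m=((r>170)&(g<90)&(b<90)).astype(np.uint8)
n,l,st,_=cv2.connectedComponentsWithStats(m);k=1+np.argmax(st[1:,4]);v,u=np.nonzero(l==k);print(st[k])
P=ray('wrist',np.c_[u,v],.064,s)[:,:2]
(c,wh,a)=cv2.minAreaRect((P*1000).astype(np.float32));box=cv2.boxPoints((c,wh,a));print(c,wh,a);print(box)
# pocket top-edge picks z=.058
for n,uv,z in(('far L',(264,184),.058),('far R',(411,184),.058),('nearL',(264,240),.058),('nearR',(411,240),.058)):print(n,ray('wrist',uv,z,s))
c2=cv2.resize(cv2.imread('pics/case1.png')[160:270,205:465],None,fx=3,fy=3,interpolation=cv2.INTER_CUBIC)
d=cv2.resize(cv2.imread('pics/case1.png')[180:290,50:200],None,fx=3,fy=3,interpolation=cv2.INTER_CUBIC)
cv2.imwrite('pics/case1c.png',np.vstack([c2[:, :780],np.hstack([d,np.zeros((330,330,3),np.uint8)])])[:600])
E
```

```text
[ 326   34  152  226 1307]
(634.1233520507812, -384.6315612792969) (264.0270080566406, 116.95568084716797) 37.13697814941406
[[ 493.5785 -417.7129]
 [ 564.1873 -510.9493]
 [ 774.6682 -351.5502]
 [ 704.0594 -258.3138]]
far L [[ 0.5584 -0.2075  0.058 ]]
far R [[ 0.5739 -0.3622  0.058 ]]
nearL [[ 0.4937 -0.2104  0.058 ]]
nearR [[ 0.5102 -0.374   0.058 ]]
```

View pics/case1c.png

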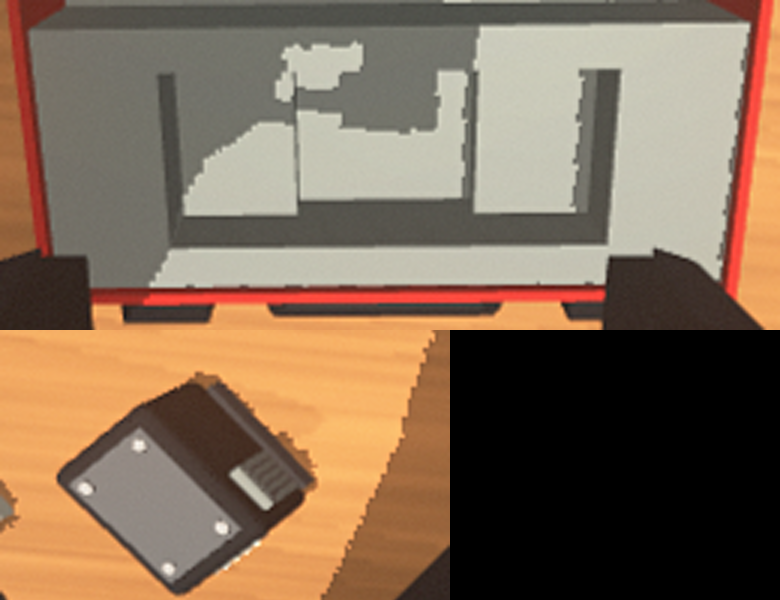

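Crop picks, as pocket-top corners: (160,74), (621,69), (607,243), (170,246). pack_b's top screws are at (138,446), (86,488), (222,527) and (168,568). The catch pad is on its right, towards the lower right, which confirms the nose points upper-left.

```bash
python3 - <<'E'
from h import *
s=load('case1')
uv=np.array([(160,74),(621,69),(607,243),(170,246)])/3-.33+[205,160]
P=ray('wrist',uv,.058,s)[:,:2]*1000
print(P,P.mean(0),[np.linalg.norm(P[i]-P[(i+1)%4]) for i in range(4)])
for i,j in((0,1),(3,2)):
  d=P[i]-P[j];print('yaw',np.arctan2(-d[0],d[1]))
# wall bottoms / step edges
print('rim corners',ray('wrist',[(193,38),(478,34)],.064,s)*1000, ray('wrist',[(300,261)],.064,s)*1000)
w=np.array([(297,215),(298,110),(473,70),(474,212)])/3-.33+[205,160]
print('scoop edges (z .026)',ray('wrist',w,.026,s)*1000)
t=np.array([(138,446-330),(86,488-330),(222,527-330),(168,568-330)])/3-.33+[50,180]
T=ray('wrist',t,.05,s)*1000;print('screws',T,T.mean(0))
E
```

```text
[[ 557.4257 -201.1777]
 [ 575.3524 -362.5975]
 [ 508.9189 -369.7361]
 [ 491.3145 -207.4725]] [ 533.2529 -285.246 ] [np.float64(162.41212490493274), np.float64(66.8160080137864), np.float64(163.21570313195534), np.float64(66.41026270827741)]
yaw 0.11060325418332077
yaw 0.10806991860175794
rim corners [[ 690.7101 -138.0452   64.    ]
 [ 718.9638 -394.6979   64.    ]] [[ 474.8025 -252.7349   64.    ]]
scoop edges (z .026) [[ 494.8689 -253.1007   26.    ]
 [ 539.3174 -249.8353   26.    ]
 [ 562.1506 -315.8767   26.    ]
 [ 503.3768 -324.4525   26.    ]]
screws [[497.4594 -19.0213  50.    ]
 [478.0995   2.7723  50.    ]
 [466.785  -47.5434  50.    ]
 [446.7732 -24.833   50.    ]] [472.2793 -22.1564  50.    ]
```

>>> {"fn": "jog_arm", "kwargs": {"commands": [[-100,250,0,0,0,0,88],[-100,250,0,0,0,0,88],[-100,250,0,0,0,0,88],[-100,250,0,0,0,0,88],[-100,250,0,0,0,0,88],[-20,520,0,0,0,0,88],[-20,520,0,0,0,0,88],[-20,520,0,0,0,0,88],[-20,520,0,0,0,0,88],[-20,520,0,0,0,0,88]]}}

```text
time_s: 2.4
tcp_pos: [0.539, 0.2051, 0.2597]
tool_rot: [[0.002, 0.996, 0.093], [0.004, 0.093, -0.996], [-1.0, 0.002, -0.004]]
force: [0.8, -0.4, 0.7]
gripper_width: 0.0879
```

>>> {"fn": "jog_arm", "kwargs": {"commands": [[10,95,-60,0,0,0,88],[10,95,-60,0,0,0,88],[10,95,-60,0,0,0,88],[10,95,-60,0,0,0,88],[10,95,-60,0,0,0,88]]}}

```text
time_s: 2.9
tcp_pos: [0.5502, 0.2973, 0.2002]
tool_rot: [[0.003, 0.996, 0.09], [0.003, 0.09, -0.996], [-1.0, 0.003, -0.002]]
force: [0.5, -0.1, 0.2]
gripper_width: 0.0882
```

```bash
python3 -c "
from h import *
s,im=shot('chg1');print(s['time_s'],s['tcp_pos'],s['tool_rot'],s['joint_velocities'])"
```

```text
2.9 [0.5502 0.2973 0.2002] [[ 0.0029  0.9959  0.0901]
 [ 0.0027  0.0901 -0.9959]
 [-1.      0.0032 -0.0024]] [ 0.0139 -0.0212  0.0075 -0.0007  0.0013 -0.0014 -0.0024]
```

View pics/chg1.png

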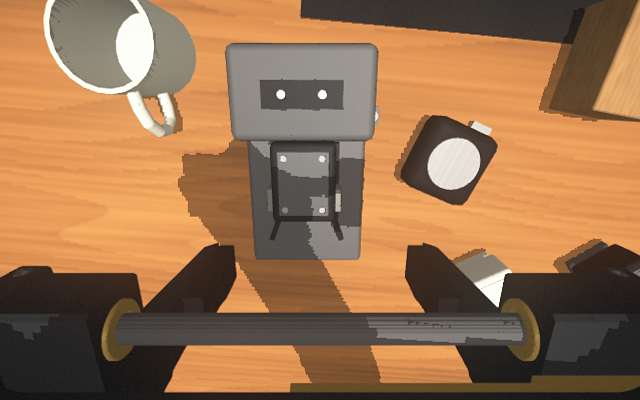

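The charger fills the middle of the view. pack_a's screws are at (283,159), (322,159), (285,210) and (322,210), and the block top's corners are near (226,45), (378,46), (375,139) and (233,139). The grip axis (catch pads) is at about v=200.

```bash
python3 - <<'E'
from h import *
im=cv2.imread('pics/chg1.png');s=load('chg1')
g=cv2.cvtColor(im,cv2.COLOR_BGR2GRAY).astype(float)
uv=[]
for u,v in((283,159),(322,159),(285,210),(322,210)):
    w=g[v-5:v+6,u-5:u+6];w=np.clip(w-np.median(w)-25,0,None);yy,xx=np.mgrid[v-5:v+6,u-5:u+6]
    uv.append(((w*xx).sum()/w.sum(),(w*yy).sum()/w.sum()))
T=ray('wrist',uv,.08,s)*1000;print(np.array(uv),T,T.mean(0))
d=(T[0]+T[1]-T[2]-T[3])/2;e=(T[0]+T[2]-T[1]-T[3])/2;print('len',np.linalg.norm(d),np.linalg.norm(e),'yaw',np.arctan2(d[1],d[0]),np.arctan2(-e[0],e[1]))
B=ray('wrist',[(226,45),(378,45),(375,140),(233,140)],.082,s)*1000;print(B,B.mean(0))
F=ray('wrist',[(257,259.5),(359,258.5)],.03,s)*1000;print('front deck',F,F.mean(0))
c=im[125:265,230:390];cv2.imwrite('pics/chg1c.png',cv2.resize(c,None,fx=4,fy=4,interpolation=cv2.INTER_CUBIC))
E
```

```text
[[282.7459 158.4801]
 [321.5048 158.5084]
 [284.5156 209.8426]
 [321.5754 209.909 ]] [[583.0402 330.5141  80.    ]
 [585.711  300.6129  80.    ]
 [541.1281 326.8153  80.    ]
 [543.7897 296.7459  80.    ]] [563.4172 313.6721  80.    ]
len 42.087084601711155 30.10357706314178 yaw 0.09000353851214896 0.08868517555364874
[[658.9252 373.745   82.    ]
 [668.3011 268.8333  82.    ]
 [603.6595 261.7253  82.    ]
 [594.0583 368.4781  82.    ]] [631.236  318.1954  82.    ]
front deck [[466.5761 356.6545  30.    ]
 [477.249  251.8337  30.    ]] [471.9125 304.2441  30.    ]
```

View pics/chg1c.png

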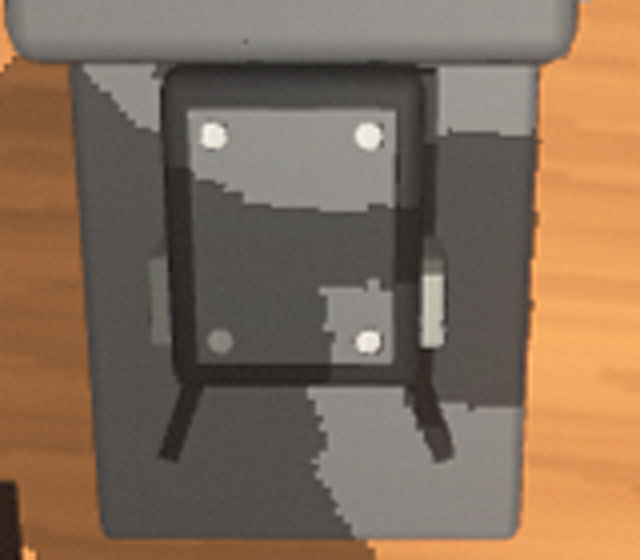

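The enlarged crop shows the catch pads on both sides at about v 255–345, the back housing edge at v≈384 and the block face at v≈62. The cues put the bay at about (565.5, 312.7) with yaw 0.09. I'll descend to pinch the pads.

>>> {"fn": "jog_arm", "kwargs": {"commands": [[-1,14,-50,0,0,0,88],[-1,14,-90,0,0,0,88],[-1,14,-115,0,0,0,88],[-1,14,-131,0,0,0,88],[-1,14,-131,0,0,0,88],[-1,14,-131,0,0,0,88]], "newtons": 30}}

```text
time_s: 3.55
tcp_pos: [0.5507, 0.3106, 0.0712]
tool_rot: [[0.006, 0.996, 0.088], [0.004, 0.088, -0.996], [-1.0, 0.006, -0.003]]
force: [0.3, -0.3, 0.4]
gripper_width: 0.0882
```

>>> {"fn": "jog_arm", "kwargs": {"commands": [[0,0,0,0,0,0,40],[0,0,0,0,0,0,40],[0,0,0,0,0,0,40],[0,0,0,0,0,0,40],[0,0,0,0,0,0,40],[0,0,0,0,0,0,40]], "newtons": 30}}

```text
time_s: 4.15
tcp_pos: [0.5511, 0.3111, 0.072]
tool_rot: [[0.007, 0.996, 0.088], [0.004, 0.088, -0.996], [-1.0, 0.007, -0.004]]
force: [-0.8, -0.1, 6.3]
gripper_width: 0.0516
```

>>> {"fn": "jog_arm", "kwargs": {"commands": [[-5,-0.5,0,0,0,0,40],[-15,-1.3,0,0,0,0,40],[-25,-2.2,0,0,0,0,40],[-35,-3.1,0,0,0,0,40],[-45,-4,0,0,0,0,40],[-55,-4.9,0,0,0,0,40],[-63,-5.7,0,0,0,0,40],[-67,-6,0,0,0,0,40],[-67,-6,0,0,0,0,40]], "newtons": 30}}

```text
time_s: 5.05
tcp_pos: [0.4829, 0.3051, 0.072]
tool_rot: [[0.005, 0.996, 0.089], [0.004, 0.089, -0.996], [-1.0, 0.006, -0.003]]
force: [-1.8, 0.6, 1.2]
gripper_width: 0.052
```

```bash
python3 -c "
from h import *
s,im=shot('pull');print(s['time_s'],s['tcp_pos'],s['force'],s['gripper_width'])"
```

```text
5.05 [0.4829 0.3051 0.072 ] [-1.8107  0.63    1.2075] 0.05201625555904368
```

View pics/pull.png

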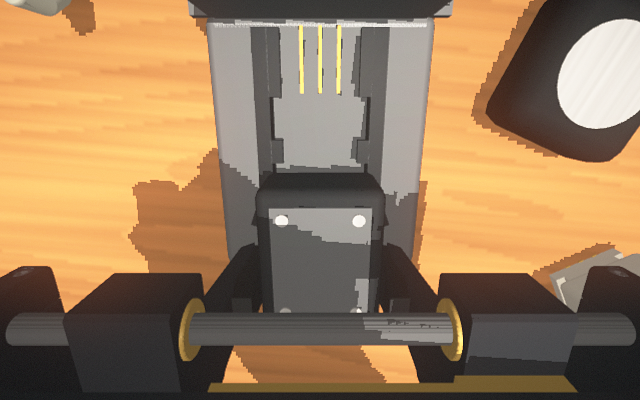

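pack_a is drawn back about 68 mm and stands on the deck in the mouth, with the charger contacts visible at (320,60) and its front screws at (281,221) and (358,221). I'll release it, rise, turn 90° and regrip it by its ends.

>>> {"fn": "jog_arm", "kwargs": {"commands": [[0,0,0,0,0,0,88],[0,0,0,0,0,0,88],[0,0,0,0,0,0,88],[0,0,0,0,0,0,88],[0,0,40,0,0,0,88],[0,0,80,0,0,0,88],[0,0,110,0,0,0,88],[0,0,110,0,0,0,88]]}}

```text
time_s: 5.9
tcp_pos: [0.4857, 0.3067, 0.1863]
tool_rot: [[0.012, 0.996, 0.088], [0.008, 0.088, -0.996], [-1.0, 0.013, -0.007]]
force: [0.9, 0.5, -0.8]
gripper_width: 0.0881
```

```bash
python3 - <<'E'
from h import *
s=load('pull');print(ray('wrist',[(281,221),(358,221)],.08,s)*1000)
s,im=shot('mouth');print(s['time_s'],s['tcp_pos'],s['tool_rot'],s['force'],s['joints'])
E
```

```text
[[514.6677 324.0963  80.    ]
 [517.3498 294.1693  80.    ]]
5.9 [0.4857 0.3067 0.1863] [[ 0.012   0.996   0.0883]
 [ 0.0084  0.0882 -0.9961]
 [-0.9999  0.0127 -0.0073]] [ 0.8986  0.4687 -0.7913] [-0.4598  0.5058 -0.2396  1.8061  0.1572  0.8334 -2.2572]
```

View pics/mouth.png

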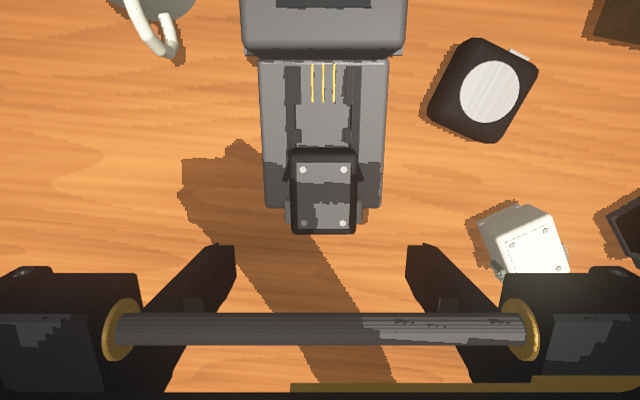

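pack_a stands upright at the mouth, with screws at (303,169), (344,169), (304,223) and (343,223). I'll compute its pose.

```bash
cat >> h.py <<'E'
def screws(im,s,pts,z,r=5):
    g=cv2.cvtColor(im,cv2.COLOR_BGR2GRAY).astype(float);uv=[]
    for u,v in pts:
        w=g[v-r:v+r+1,u-r:u+r+1];w=np.clip(w-np.median(w)-20,0,None);yy,xx=np.mgrid[v-r:v+r+1,u-r:u+r+1]
        uv.append(((w*xx).sum()/w.sum(),(w*yy).sum()/w.sum()))
    T=ray('wrist',uv,z,s)*1000   # order: nose-left, nose-right, tail-left, tail-right
    d=(T[0]+T[1]-T[2]-T[3])/2;e=(T[0]+T[2]-T[1]-T[3])/2
    print('screw mean',T.mean(0),'len',np.linalg.norm(d),np.linalg.norm(e),'yaw',np.arctan2(d[1],d[0]),np.arctan2(-e[0],e[1]))
    return np.array(uv)
E
python3 - <<'E'
from h import *
im=cv2.imread('pics/mouth.png');s=load('mouth')
screws(im,s,[(303,169),(344,169),(304,223),(343,223)],.08)
from scipy.spatial.transform import Rotation as R
Rc=np.array(s['tool_rot']);y=.09+np.pi/2
Rd=np.array([[0,np.cos(y),np.sin(y)],[0,np.sin(y),-np.cos(y)],[-1,0,0]])
print(R.from_matrix(Rd@Rc.T).as_rotvec())
g=im[140:245,323];print(list(zip(range(140,245,1),g.mean(1).astype(int))))
E
```

```text
screw mean [495.7145 307.1621  80.    ] len 42.146589192995584 30.162191111423017 yaw 0.08960212973569763 0.08979506223877377
[-0.016   0.0028  1.5724]
[(140, np.int64(145)), (141, np.int64(144)), (142, np.int64(145)), (143, np.int64(144)), (144, np.int64(147)), (145, np.int64(147)), (146, np.int64(136)), (147, np.int64(64)), (148, np.int64(39)), (149, np.int64(37)), (150, np.int64(40)), (151, np.int64(43)), (152, np.int64(40)), (153, np.int64(47)), (154, np.int64(53)), (155, np.int64(62)), (156, np.int64(67)), (157, np.int64(72)), (158, np.int64(74)), (159, np.int64(74)), (160, np.int64(73)), (161, np.int64(70)), (162, np.int64(95)), (163, np.int64(150)), (164, np.int64(144)), (165, np.int64(144)), (166, np.int64(143)), (167, np.int64(145)), (168, np.int64(143)), (169, np.int64(143)), (170, np.int64(142)), (171, np.int64(141)), (172, np.int64(143)), (173, np.int64(143)), (174, np.int64(142)), (175, np.int64(141)), (176, np.int64(143)), (177, np.int64(139)), (178, np.int64(140)), (179, np.int64(143)), (180, np.int64(141)), (181, np.int64(140)), (182, np.int64(133)), (183, np.int64(12
[... 620 characters left out ...]
), (213, np.int64(135)), (214, np.int64(134)), (215, np.int64(136)), (216, np.int64(135)), (217, np.int64(136)), (218, np.int64(135)), (219, np.int64(134)), (220, np.int64(135)), (221, np.int64(133)), (222, np.int64(136)), (223, np.int64(135)), (224, np.int64(133)), (225, np.int64(134)), (226, np.int64(136)), (227, np.int64(137)), (228, np.int64(124)), (229, np.int64(56)), (230, np.int64(63)), (231, np.int64(64)), (232, np.int64(59)), (233, np.int64(54)), (234, np.int64(93)), (235, np.int64(155)), (236, np.int64(150)), (237, np.int64(149)), (238, np.int64(151)), (239, np.int64(155)), (240, np.int64(153)), (241, np.int64(149)), (242, np.int64(145)), (243, np.int64(143)), (244, np.int64(148))]
```

>>> {"fn": "jog_arm", "kwargs": {"commands": [[13.3,0.7,0,-0.016,0.003,1.572,88],[13.3,0.7,0,-0.016,0.003,1.572,88],[13.3,0.7,0,-0.016,0.003,1.572,88],[13.3,0.7,0,-0.016,0.003,1.572,88],[13.3,0.7,0,-0.016,0.003,1.572,88],[13.3,0.7,0,-0.016,0.003,1.572,88],[13.3,0.7,0,-0.016,0.003,1.572,88],[13.3,0.7,0,-0.016,0.003,1.572,88],[13.3,0.7,0,-0.016,0.003,1.572,88],[13.3,0.7,0,-0.016,0.003,1.572,88]]}}

```text
time_s: 6.95
tcp_pos: [0.4972, 0.3059, 0.1823]
tool_rot: [[-0.0, -0.024, 1.0], [-0.004, 1.0, 0.024], [-1.0, -0.004, -0.001]]
force: [-0.8, -0.1, -0.7]
gripper_width: 0.088
```

>>> {"fn": "jog_arm", "kwargs": {"commands": [[0,0,0,0,0,0.1,88],[0,0,0,0,0,0.1,88]]}}

```text
time_s: 7.15
tcp_pos: [0.4963, 0.3052, 0.1804]
tool_rot: [[-0.003, -0.125, 0.992], [-0.005, 0.992, 0.125], [-1.0, -0.004, -0.004]]
force: [-0.2, 0.2, -0.2]
gripper_width: 0.0881
```

```bash
cat >> h.py <<'E'
from scipy.spatial.transform import Rotation as Rn
def to(x,y,z,yaw):
    s=bot.state();Rd=np.array([[0,np.cos(yaw),np.sin(yaw)],[0,np.sin(yaw),-np.cos(yaw)],[-1,0,0]])
    print('t',s['time_s'],'tcp',s['tcp_pos'],'F',s['force'],'w',s['gripper_width'])
    print('shift',np.round((np.array([x,y,z])-np.array(s['tcp_pos'])*1000),1),'rot',Rn.from_matrix(Rd@np.array(s['tool_rot']).T).as_rotvec().round(4))
E
python3 -c "
from h import *
to(499,307.4,72,.09+np.pi/2)"
```

```text
t 7.15 tcp [0.4963 0.3052 0.1804] F [-0.2093  0.1829 -0.1792] w 0.08807812393316235
shift [   2.7    2.2 -108.4] rot [ 0.0047 -0.0032 -0.0348]
```

>>> {"fn": "jog_arm", "kwargs": {"commands": [[2.7,2.2,-30,0.005,-0.003,-0.035,88],[2.7,2.2,-70,0.005,-0.003,-0.035,88],[2.7,2.2,-95,0.005,-0.003,-0.035,88],[2.7,2.2,-108,0.005,-0.003,-0.035,88],[2.7,2.2,-108,0.005,-0.003,-0.035,88],[2.7,2.2,-108,0.005,-0.003,-0.035,88]]}}

```text
time_s: 7.75
tcp_pos: [0.4994, 0.3079, 0.0731]
tool_rot: [[0.0, -0.089, 0.996], [0.001, 0.996, 0.089], [-1.0, 0.001, 0.001]]
force: [-0.3, 0.5, 0.2]
gripper_width: 0.088
```

>>> {"fn": "jog_arm", "kwargs": {"commands": [[0,0,0,0,0,0,50],[0,0,0,0,0,0,50],[0,0,0,0,0,0,50],[0,0,0,0,0,0,50],[0,0,0,0,0,0,50]], "newtons": 35}}

```text
time_s: 8.25
tcp_pos: [0.4995, 0.3082, 0.074]
tool_rot: [[0.001, -0.089, 0.996], [0.001, 0.996, 0.089], [-1.0, 0.001, 0.001]]
force: [-1.7, -1.1, 7.1]
gripper_width: 0.0657
```

>>> {"fn": "jog_arm", "kwargs": {"commands": [[0,0,10,0,0,0,50],[0,0,40,0,0,0,50],[0,0,80,0,0,0,50],[0,0,120,0,0,0,50],[0,0,135,0,0,0,50],[-5,-40,135,0,0,0,50]]}}

```text
time_s: 8.85
tcp_pos: [0.495, 0.2744, 0.2121]
tool_rot: [[0.006, -0.095, 0.995], [0.009, 0.995, 0.095], [-1.0, 0.009, 0.007]]
force: [0.8, -0.1, -3.7]
gripper_width: 0.0655
```

>>> {"fn": "jog_arm", "kwargs": {"commands": [[0,-40,0,0,0,-0.15,50],[-5,-85,0,0,0,-0.3,50],[-10,-130,0,0,0,-0.45,50],[-10,-175,0,0,0,-0.6,50],[-10,-220,0,0,0,-0.75,50],[-10,-265,0,0,0,-0.9,50],[-5,-310,0,0,0,-1.05,50],[0,-355,0,0,0,-1.2,50],[10,-400,0,0,0,-1.35,50],[20,-445,0,0,0,-1.45,50]]}}

```text
time_s: 9.85
tcp_pos: [0.5142, -0.1724, 0.2113]
tool_rot: [[0.009, 0.978, 0.209], [-0.005, 0.209, -0.978], [-1.0, 0.007, 0.007]]
force: [0.9, 0.6, -4.8]
gripper_width: 0.0656
```

```bash
python3 -c "
from h import *
to(533,-285.2,170,.109)"
```

```text
t 9.85 tcp [ 0.5142 -0.1724  0.2113] F [ 0.9054  0.5856 -4.7682] w 0.06556271507672617
shift [  18.8 -112.8  -41.3] rot [ 0.0057  0.0083 -0.1016]
```

>>> {"fn": "jog_arm", "kwargs": {"commands": [[10,-45,0,0.006,0.008,-0.1,50],[19,-90,-10,0.006,0.008,-0.1,50],[19,-113,-30,0.006,0.008,-0.1,50],[19,-113,-41,0.006,0.008,-0.1,50],[19,-113,-41,0.006,0.008,-0.1,50],[19,-113,-41,0.006,0.008,-0.1,50]]}}

```text
time_s: 10.45
tcp_pos: [0.5331, -0.2835, 0.1699]
tool_rot: [[-0.001, 0.994, 0.112], [0.002, 0.112, -0.994], [-1.0, -0.0, -0.002]]
force: [-0.0, 0.4, -2.8]
gripper_width: 0.0656
```

```bash
python3 - <<'E'
from h import *
s,im=shot('overpocket');to(533,-285.2,130,.109)
cv2.imwrite('pics/overc.png',cv2.resize(im[100:330,180:460],None,fx=2.5,fy=2.5,interpolation=cv2.INTER_CUBIC))
E
```

```text
t 10.5 tcp [ 0.5337 -0.2836  0.1705] F [ 1.056   0.4474 -3.4089] w 0.0654190077400767
shift [ -0.7  -1.6 -40.5] rot [-0.0012  0.0006 -0.004 ]
```

View pics/overc.png

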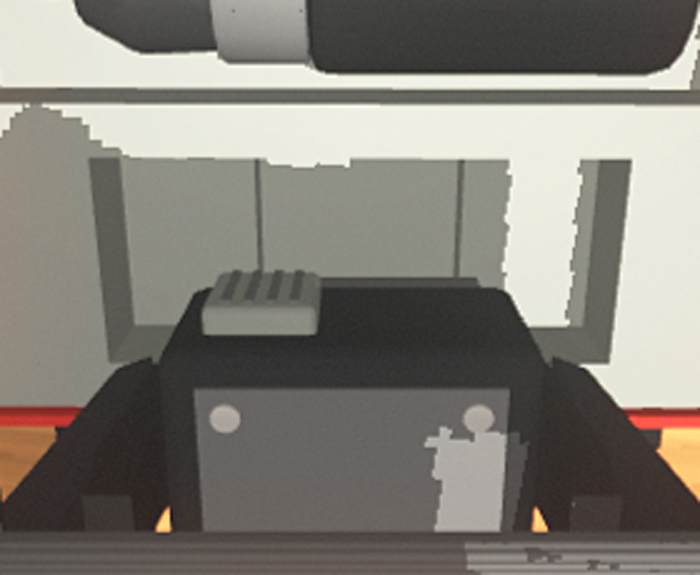

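Held pack_a hangs level with its nose to the right, and its screws are at crop (224,419) and (478,419). The pocket opening's corners are at crop (90,158), (632,160), (610,362) and (108,360). I'll work out the offset.

```bash
python3 - <<'E'
from h import *
s=load('overpocket')
f=lambda p:np.array(p)/2.5-.3+[180,100]
P=ray('wrist',f([(90,158),(632,160),(610,362),(108,360)]),.058,s)[:,:2]*1000
print(P,P.mean(0),[np.linalg.norm(P[i]-P[(i+1)%4]) for i in range(4)])
for i,j in((0,1),(3,2)):
  d=P[i]-P[j];print('yaw',np.arctan2(-d[0],d[1]))
for zt in(.1745,.1765,.1785):
    S=ray('wrist',f([(224,419),(478,419)]),zt,s)*1000;d=S[0]-S[1];y=np.arctan2(-d[0],d[1])
    ex=np.array([np.cos(y),np.sin(y)]);ey=np.array([-ex[1],ex[0]])
    c=S[:,:2].mean(0)-15.05*ex-3.2*ey   # screw mean lies at pack x=-3.2, pack +x = -ey
    print(zt,np.linalg.norm(d),'yaw',y,'pack centre',c,'rel tcp',c-np.array(s['tcp_pos'])[:2]*1000)
E
```

```text
[[ 557.5164 -200.6915]
 [ 575.1205 -362.5189]
 [ 508.9555 -369.9608]
 [ 491.2903 -207.2946]] [ 533.2207 -285.1164] [np.float64(162.78212423999278), np.float64(66.58218745919531), np.float64(163.62259174632135), np.float64(66.55443906367243)]
yaw 0.10835687329151304
yaw 0.10817358978564967
0.1745 42.780453660422644 yaw 0.11269104182924922 pack centre [ 529.6489 -286.1905] rel tcp [-3.5004 -2.6688]
0.1765 42.05792204227893 yaw 0.11269104182924958 pack centre [ 530.7741 -286.0689] rel tcp [-2.3752 -2.5472]
0.1785 41.33539042413539 yaw 0.1126910418292495 pack centre [ 531.8993 -285.9472] rel tcp [-1.25   -2.4255]
```

>>> {"fn": "jog_arm", "kwargs": {"commands": [[1.5,-2,-25,0,0,-0.004,50],[1.5,-2,-45,0,0,-0.004,50],[1.5,-2,-56,0,0,-0.004,50],[1.5,-2,-56,0,0,-0.004,50],[1.5,-2,-56,0,0,-0.004,50]]}}

```text
time_s: 11.0
tcp_pos: [0.5359, -0.2854, 0.1155]
tool_rot: [[0.002, 0.994, 0.109], [0.001, 0.109, -0.994], [-1.0, 0.002, -0.001]]
force: [-0.3, -1.0, -3.7]
gripper_width: 0.0658
```

```bash
python3 - <<'E'
from h import *
s,im=shot('over2');to(535,-285.5,54,.109)
cv2.imwrite('pics/over2c.png',cv2.resize(im[100:330,180:460],None,fx=2.5,fy=2.5,interpolation=cv2.INTER_CUBIC))
uv=[(269,267),(371,267)]
g=cv2.cvtColor(im,cv2.COLOR_BGR2GRAY).astype(float)
for u,v in uv:
    w=g[v-7:v+8,u-7:u+8];w=np.clip(w-np.median(w)-20,0,None);yy,xx=np.mgrid[v-7:v+8,u-7:u+8];print((w*xx).sum()/w.sum(),(w*yy).sum()/w.sum())
# pocket columns: dark/bright transitions along a row just above pack and down a column at left scoop
print('row195',[(u,int(g[195,u])) for u in range(190,250)][::2]);print('colL',[(v,int(g[v,235])) for v in range(100,290,2)])
E
```

```text
t 11.05 tcp [ 0.5361 -0.2857  0.1158] F [ 0.0365  0.2006 -3.439 ] w 0.06587267191682396
shift [ -1.1   0.2 -61.8] rot [-0.0004  0.0026 -0.0004]
269.46471927162366 266.9366464339909
371.75949367088606 268.67510548523205
row195 [(190, 93), (192, 91), (194, 91), (196, 94), (198, 94), (200, 92), (202, 92), (204, 123), (206, 142), (208, 141), (210, 140), (212, 140), (214, 142), (216, 141), (218, 142), (220, 141), (222, 142), (224, 140), (226, 142), (228, 141), (230, 140), (232, 141), (234, 141), (236, 141), (238, 142), (240, 143), (242, 141), (244, 140), (246, 143), (248, 142)]
colL [(100, 97), (102, 94), (104, 90), (106, 86), (108, 81), (110, 79), (112, 75), (114, 78), (116, 77), (118, 72), (120, 76), (122, 71), (124, 72), (126, 68), (128, 65), (130, 85), (132, 239), (134, 232), (136, 232), (138, 233), (140, 233), (142, 231), (144, 232), (146, 229), (148, 99), (150, 103), (152, 103), (154, 102), (156, 98), (158, 195), (160, 234), (162, 231), (164, 233), (166, 231), (168, 231), (170, 232), (172, 231), (174, 232), (176, 231), (178, 231), (180, 223), (182, 139), (184, 141), (186, 143), (188, 143), (190, 142), (192, 141), (194, 143), (196, 142), (198, 141), (200, 142), (202, 139), (204, 139), (206, 142), (208, 140), (210, 140), (212, 141), (214, 140), (216, 139), (218, 137), (220, 138), (222, 140), (224, 140), (226, 136), (228, 138), (230, 138), (232, 137), (234, 138), (236, 137), (238, 138), (240, 137), (242, 139), (244, 75), (246, 47), (248, 49), (250, 47), (252, 46), (254, 44), (256, 43), (258, 42), (260, 40), (262, 42), (264, 42), (266, 44), (268, 42), (270, 42), (272, 46), (274, 40), (276, 41), (278, 42), (280, 40), (282, 41), (284, 39), (286, 44), (288, 43)]
```

>>> {"fn": "jog_arm", "kwargs": {"commands": [[-0.8,0,-12,0,0.002,0,50],[-0.8,0,-22,0,0.002,0,50],[-0.8,0,-30,0,0.002,0,50],[-0.8,0,-34,0,0.002,0,50],[-0.8,0,-34,0,0.002,0,50]]}}

```text
time_s: 11.55
tcp_pos: [0.5347, -0.2854, 0.0808]
tool_rot: [[-0.001, 0.994, 0.109], [0.001, 0.109, -0.994], [-1.0, -0.001, -0.001]]
force: [0.6, -0.3, -3.5]
gripper_width: 0.0655
```

```bash
python3 - <<'E'
from h import *
s,im=shot('over3');to(535,-285.5,54,.109)
cv2.imwrite('pics/over3c.png',cv2.resize(im[110:310,200:440],None,fx=3,fy=3,interpolation=cv2.INTER_CUBIC))
E
```

```text
t 11.6 tcp [ 0.5351 -0.2856  0.0814] F [ 0.1539  0.0274 -3.6539] w 0.06572825171896071
shift [ -0.1   0.1 -27.4] rot [-0.0008 -0.0002 -0.0004]
```

View pics/over3c.png

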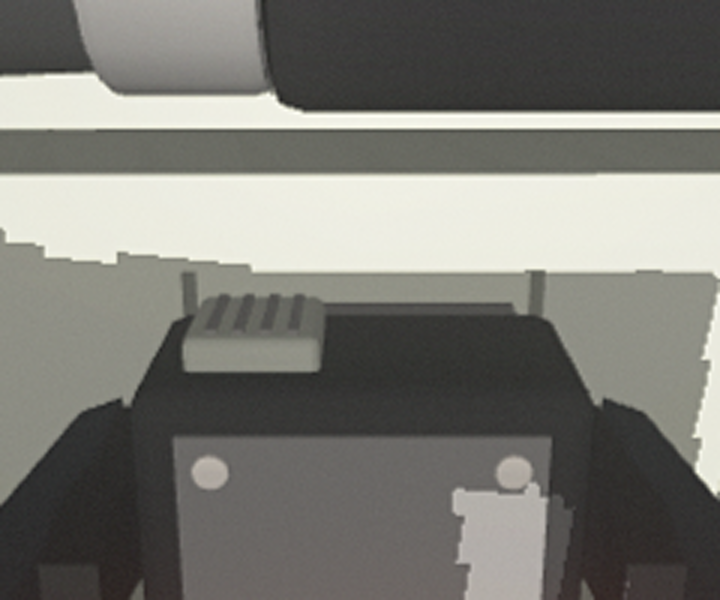

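The pack is already in the pocket mouth with no contact force. It sits centred between the well steps (190 and 535), and there is about 3.7 mm between the pad and the far wall (v 272 vs 295). I'll lower it to the floor.

>>> {"fn": "jog_arm", "kwargs": {"commands": [[0.4,0,-8,0,0,0,50],[0.4,0,-15,0,0,0,50],[0.4,0,-21,0,0,0,50],[0.4,0,-25,0,0,0,50],[0.4,0,-27,0,0,0,50],[0.4,0,-28,0,0,0,50]]}}

```text
time_s: 12.2
tcp_pos: [0.5352, -0.2854, 0.054]
tool_rot: [[-0.001, 0.994, 0.109], [0.001, 0.109, -0.994], [-1.0, -0.001, -0.001]]
force: [-5.9, 3.4, 13.4]
gripper_width: 0.066
```

>>> {"fn": "jog_arm", "kwargs": {"commands": [[0,0,-0.5,0,0,0,50],[0,0,-0.5,0,0,0,50]]}}

```text
time_s: 12.4
tcp_pos: [0.5352, -0.2854, 0.054]
tool_rot: [[-0.001, 0.994, 0.109], [0.001, 0.109, -0.994], [-1.0, -0.001, -0.001]]
force: [-3.1, 0.6, 4.3]
gripper_width: 0.0657
```

>>> {"fn": "jog_arm", "kwargs": {"commands": [[0,0,0,0,0,0,88],[0,0,0,0,0,0,88],[0,0,0,0,0,0,88],[0,0,0,0,0,0,88],[0,0,30,0,0,0,88],[0,0,80,0,0,0,88],[0,0,130,0,0,0,88],[0,0,150,0,0,0,88],[0,0,150,0,0,0,88]]}}

```text
time_s: 13.3
tcp_pos: [0.5373, -0.2864, 0.2079]
tool_rot: [[0.005, 0.994, 0.109], [-0.002, 0.109, -0.994], [-1.0, 0.005, 0.003]]
force: [-0.0, -0.3, -1.5]
gripper_width: 0.0882
```

```bash
python3 - <<'E'
from h import *
s,im=shot('stowed');to(472,-22,190,.85)
# find screws/plate: project expected top z .06
c=bot.camera_info('wrist');T=np.eye(4);T[:3,:3]=s['tool_rot'];T[:3,3]=s['tcp_pos'];T=T@np.array(c['mount']);K=np.array(c['camera_matrix'])
g=cv2.cvtColor(im,cv2.COLOR_BGR2GRAY).astype(float);y=.109-np.pi/2;ex=np.array([np.cos(y),np.sin(y)]);ey=np.array([-ex[1],ex[0]])
pts=[]
for a,b in((21,15),(21,-15),(-21,15),(-21,-15)):
    p=np.r_[np.array([.5348,-.2854])+(a*ex+b*ey)/1000,.060];q=np.linalg.inv(T)@np.r_[p,1];q=K@q[:3];pts.append(tuple((q[:2]/q[2]).astype(int)))
print(pts);print(screws(im,s,pts,.060,7))
E
```

```text
t 13.35 tcp [ 0.536  -0.2858  0.2054] F [-1.0701 -0.068  -0.7811] w 0.08826539042502592
shift [-64.  263.8 -15.4] rot [-0.0002  0.0015  0.7409]
[(np.int64(343), np.int64(179)), (np.int64(342), np.int64(211)), (np.int64(295), np.int64(179)), (np.int64(296), np.int64(211))]
screw mean [ 532.4855 -285.1555   60.    ] len 41.35066127323587 29.984798084353496 yaw -1.4659059569779638 -1.438881363766878
[[342.1559 182.0621]
 [341.4623 214.13  ]
 [294.4702 182.0211]
 [296.8484 213.9671]]
```

pack_a is stowed. Its screws appear where a pack on the pocket floor should show them: spacing 41.4 × 30.0 against a nominal 42.1 × 30.1, and centre (532.5, −285.2) against a pocket measured at (533.2, −285.1). On to pack_b.

>>> {"fn": "jog_arm", "kwargs": {"commands": [[-61,264,-15,0,0,0.633,88],[-61,264,-15,0,0,0.633,88],[-61,264,-15,0,0,0.633,88],[-61,264,-15,0,0,0.633,88],[-61,264,-15,0,0,0.633,88],[-61,264,-15,0,0,0.633,88],[-61,264,-15,0,0,0.633,88],[-61,264,-15,0,0,0.633,88]]}}

```text
time_s: 14.15
tcp_pos: [0.4744, -0.0223, 0.1893]
tool_rot: [[-0.001, 0.737, 0.676], [0.0, 0.676, -0.737], [-1.0, -0.0, -0.001]]
force: [0.6, -0.5, -0.3]
gripper_width: 0.0879
```

```bash
cat >> h.py <<'E'
def proj(s,P):
    c=bot.camera_info('wrist');T=np.eye(4);T[:3,:3]=s['tool_rot'];T[:3,3]=s['tcp_pos'];T=T@np.array(c['mount']);K=np.array(c['camera_matrix'])
    q=np.linalg.inv(T)@np.r_[np.array(P)/1000,1];q=K@q[:3];return tuple(int(round(i)) for i in q[:2]/q[2])
def packfind(im,s,x,y,z,yaw,r=7):
    ex=np.array([np.cos(yaw),np.sin(yaw)]);ey=np.array([-ex[1],ex[0]])
    pts=[proj(s,np.r_[np.array([x,y])+a*ex+b*ey,z]) for a,b in((21,15),(21,-15),(-21,15),(-21,-15))]
    print(pts);print(screws(im,s,pts,z/1000,r))
E
python3 - <<'E'
from h import *
s,im=shot('pb');print(s['tcp_pos'],s['tool_rot'],s['joints'][6])
packfind(im,s,472.3,-22.2,50,.742)
cv2.imwrite('pics/pbc.png',cv2.resize(im[130:260,240:400],None,fx=4,fy=4,interpolation=cv2.INTER_CUBIC))
E
```

```text
[ 0.4744 -0.0223  0.1893] [[-0.0006  0.7369  0.676 ]
 [ 0.0004  0.676  -0.7369]
 [-1.     -0.0002 -0.0007]] -1.0609719768172063
[(302, 174), (338, 174), (303, 220), (337, 220)]
screw mean [472.2444 -22.697   50.    ] len 42.13860768094505 30.223549215313344 yaw 0.7273151990134316 0.7255967599828398
[[302.772  173.832 ]
 [338.537  174.3711]
 [303.0029 220.2674]
 [336.9204 220.7959]]
```

>>> {"fn": "jog_arm", "kwargs": {"commands": [[9.9,10.4,-40,0,0,-0.016,88],[9.9,10.4,-85,0,0,-0.016,88],[9.9,10.4,-125,0,0,-0.016,88],[9.9,10.4,-149,0,0,-0.016,88],[9.9,10.4,-149,0,0,-0.016,88],[9.9,10.4,-149,0,0,-0.016,88]]}}

```text
time_s: 14.8
tcp_pos: [0.4847, -0.0139, 0.0405]
tool_rot: [[-0.001, 0.75, 0.662], [-0.0, 0.662, -0.75], [-1.0, -0.001, -0.0]]
force: [1.2, -0.2, 0.6]
gripper_width: 0.0877
```

>>> {"fn": "jog_arm", "kwargs": {"commands": [[0,0,0,0,0,0,40],[0,0,0,0,0,0,40],[0,0,0,0,0,0,40],[0,0,0,0,0,0,40],[0,0,0,0,0,0,40],[0,0,0,0,0,0,40]], "newtons": 40}}

```text
time_s: 15.4
tcp_pos: [0.4849, -0.0138, 0.0409]
tool_rot: [[-0.0, 0.75, 0.662], [-0.001, 0.662, -0.75], [-1.0, -0.001, 0.0]]
force: [-1.3, -0.8, 5.8]
gripper_width: 0.0515
```

>>> {"fn": "jog_arm", "kwargs": {"commands": [[0,0,10,0,0,0,40],[0,0,50,0,0,0,40],[0,0,95,0,0,0,40],[0,40,115,0,0,-0.1,40],[5,85,115,0,0,-0.22,40],[10,130,115,0,0,-0.34,40],[14,175,115,0,0,-0.46,40],[18,220,115,0,0,-0.58,40],[21,265,115,0,0,-0.633,40],[24,305,115,0,0,-0.633,40]]}}

```text
time_s: 16.4
tcp_pos: [0.508, 0.2937, 0.1561]
tool_rot: [[-0.001, 0.996, 0.09], [-0.0, 0.09, -0.996], [-1.0, -0.001, -0.0]]
force: [0.8, 0.5, -3.4]
gripper_width: 0.0516
```

```bash
python3 -c "
from h import *
to(509,308.5,90,.09)"
```

```text
t 16.4 tcp [0.508  0.2937 0.1561] F [ 0.791   0.4783 -3.4012] w 0.051588260678734656
shift [  1.   14.8 -66.1] rot [ 0.0001 -0.0012  0.0001]
```

>>> {"fn": "jog_arm", "kwargs": {"commands": [[1,14.8,-20,0,0,0,40],[1,14.8,-50,0,0,0,40],[1,14.8,-66,0,0,0,40],[1,14.8,-66,0,0,0,40],[1,14.8,-66,0,0,0,40]]}}

```text
time_s: 16.9
tcp_pos: [0.5093, 0.3077, 0.0905]
tool_rot: [[-0.001, 0.996, 0.089], [-0.001, 0.089, -0.996], [-1.0, -0.001, 0.0]]
force: [-0.4, 0.3, -4.3]
gripper_width: 0.0518
```

```bash
python3 - <<'E'
from h import *
s,im=shot('premouth');to(509,308.5,71,.09)
cv2.imwrite('pics/prem.png',cv2.resize(im[60:310,200:440],None,fx=2.4,fy=2.4,interpolation=cv2.INTER_CUBIC))
E
```

```text
t 16.95 tcp [0.5098 0.3081 0.0912] F [ 1.7802  0.5561 -3.1456] w 0.052108952419914804
shift [ -0.8   0.4 -20.2] rot [-0.0004 -0.0001  0.0012]
```

View pics/prem.png

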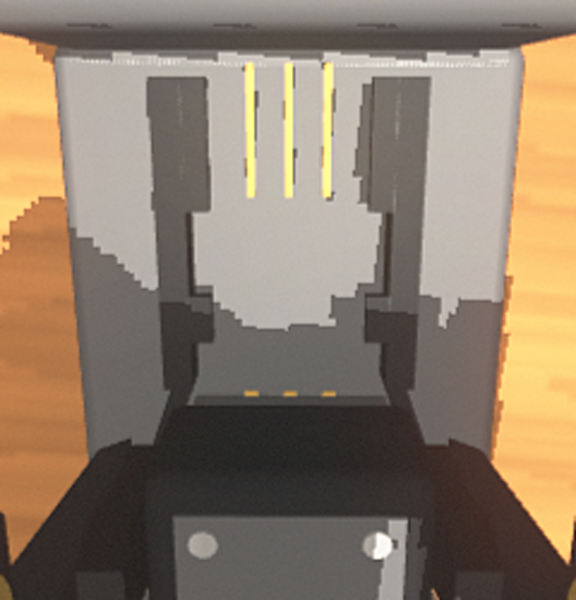

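Contacts on pack and charger line up within 2 px (252/290/328 vs 250/289/327). I'll lower pack_b onto the deck at the mouth.

>>> {"fn": "jog_arm", "kwargs": {"commands": [[-0.5,0.4,-8,0,0,0.001,40],[-0.5,0.4,-14,0,0,0.001,40],[-0.5,0.4,-18,0,0,0.001,40],[-0.5,0.4,-20,0,0,0.001,40],[-0.5,0.4,-20,0,0,0.001,40],[-0.5,0.4,-20,0,0,0.001,40]]}}

```text
time_s: 17.55
tcp_pos: [0.5093, 0.3086, 0.0712]
tool_rot: [[0.0, 0.996, 0.09], [0.001, 0.09, -0.996], [-1.0, 0.0, -0.001]]
force: [0.6, -0.2, -3.4]
gripper_width: 0.0517
```

>>> {"fn": "jog_arm", "kwargs": {"commands": [[8,0.7,-0.2,0,0,0,40],[16,1.4,-0.2,0,0,0,40],[24,2.2,-0.2,0,0,0,40],[32,2.9,-0.2,0,0,0,40],[40,3.6,-0.2,0,0,0,40],[48,4.3,-0.2,0,0,0,40],[54,4.9,-0.2,0,0,0,40],[58,5.2,-0.2,0,0,0,40],[58,5.2,-0.2,0,0,0,40]]}}

```text
time_s: 18.45
tcp_pos: [0.5684, 0.3137, 0.071]
tool_rot: [[0.001, 0.996, 0.089], [0.001, 0.089, -0.996], [-1.0, 0.001, -0.001]]
force: [0.6, -1.0, -0.4]
gripper_width: 0.0518
```

>>> {"fn": "jog_arm", "kwargs": {"commands": [[3,0.3,0,0,0,0,40],[6,0.5,0,0,0,0,40],[8,0.7,0,0,0,0,40],[10,0.9,0,0,0,0,40],[11,1,0,0,0,0,40],[11,1,0,0,0,0,40]]}}

```text
time_s: 19.05
tcp_pos: [0.58, 0.3149, 0.0711]
tool_rot: [[0.002, 0.996, 0.089], [0.001, 0.089, -0.996], [-1.0, 0.002, -0.001]]
force: [-0.0, 0.4, -1.3]
gripper_width: 0.0514
```

```bash
python3 - <<'E'
from h import *
s,im=shot('ins1');to(578.7,314.8,71,.09)
E
```

```text
t 19.1 tcp [0.58   0.3149 0.0711] F [ 0.0775  0.1493 -2.12  ] w 0.051830328042288605
shift [-1.3 -0.1 -0.1] rot [-0.0014  0.0024  0.0007]
```

No stop felt yet, so I press on in small steps.

>>> {"fn": "jog_arm", "kwargs": {"commands": [[1,0.1,0,0,0,0,40],[2,0.2,0,0,0,0,40],[3,0.3,0,0,0,0,40],[3,0.3,0,0,0,0,40]]}}

```text
time_s: 19.5
tcp_pos: [0.5805, 0.315, 0.071]
tool_rot: [[-0.002, 0.996, 0.09], [-0.0, 0.09, -0.996], [-1.0, -0.002, 0.0]]
force: [-8.9, -3.1, 6.2]
gripper_width: 0.0515
```

>>> {"fn": "jog_arm", "kwargs": {"commands": [[2,0.2,0,0,0,0,40],[4,0.4,0,0,0,0,40],[5,0.5,0,0,0,0,40],[5,0.5,0,0,0,0,40],[0,0,0,0,0,0,40]]}}

```text
time_s: 20.0
tcp_pos: [0.5797, 0.315, 0.071]
tool_rot: [[-0.004, 0.996, 0.09], [-0.001, 0.09, -0.996], [-1.0, -0.004, 0.0]]
force: [0.8, 0.1, -3.3]
gripper_width: 0.0517
```

```bash
python3 - <<'E'
from h import *
s,im=shot('ins2');to(578.7,314.8,71,.09)
E
```

```text
t 20.05 tcp [0.5796 0.3151 0.071 ] F [-1.2166  0.4324 -0.8533] w 0.051805736873398824
shift [-0.9 -0.3 -0. ] rot [ 0.0004 -0.0028 -0.0007]
```

Firm stop at 580. Next is a gentle tug test to confirm the catches hold, then a push home again.

>>> {"fn": "jog_arm", "kwargs": {"commands": [[-2,-0.2,0,0,0,0,40],[-4,-0.4,0,0,0,0,40],[-4,-0.4,0,0,0,0,40]]}}

```text
time_s: 20.35
tcp_pos: [0.5783, 0.3147, 0.0717]
tool_rot: [[0.002, 0.996, 0.09], [0.001, 0.09, -0.996], [-1.0, 0.002, -0.001]]
force: [5.1, 0.2, -3.3]
gripper_width: 0.0514
```

>>> {"fn": "jog_arm", "kwargs": {"commands": [[3,0.3,0,0,0,0,40],[5,0.5,0,0,0,0,40],[5,0.5,0,0,0,0,40]]}}

```text
time_s: 20.65
tcp_pos: [0.5806, 0.315, 0.071]
tool_rot: [[-0.003, 0.996, 0.09], [-0.001, 0.09, -0.996], [-1.0, -0.003, 0.001]]
force: [-7.8, -1.9, 2.9]
gripper_width: 0.0518
```

The tug met resistance after about 2 mm, so it is latched. I release, rise and check from the same hover pose as in chg1.

>>> {"fn": "jog_arm", "kwargs": {"commands": [[0,0,0,0,0,0,88],[0,0,0,0,0,0,88],[0,0,0,0,0,0,88],[0,0,0,0,0,0,88],[0,0,40,0,0,0,88],[-10,-5,85,0,0,0,88],[-30,-18,125,0,0,0,88],[-30,-18,129,0,0,0,88],[-30,-18,129,0,0,0,88],[-30,-18,129,0,0,0,88]]}}

```text
time_s: 21.65
tcp_pos: [0.5505, 0.2967, 0.199]
tool_rot: [[-0.004, 0.996, 0.09], [-0.002, 0.09, -0.996], [-1.0, -0.005, 0.001]]
force: [-0.0, -0.2, 0.8]
gripper_width: 0.0882
```

```bash
python3 - <<'E'
from h import *
s,im=shot('final');print(s['time_s'],s['tcp_pos'],s['force'])
packfind(im,s,563.4,313.7,80,.09)
# pad outer edges: sample a world line across the pack at pack x=-16, z=30+41; compare with chg1 (latched pack_a)
ex=np.array([np.cos(.09),np.sin(.09)]);ey=np.array([-ex[1],ex[0]])
for nm in('chg1','final'):
    I=cv2.cvtColor(cv2.imread(f'pics/{nm}.png'),cv2.COLOR_BGR2GRAY);S=load(nm)
    for sg in(1,-1):
        print(nm,sg,[int(I[proj(S,np.r_[np.array([563.4,313.7])-16*ex+sg*b*ey,71])[::-1]]) for b in range(23,38)])
# bystanders: top-view difference from start
a=cv2.imread('pics/top0.png').astype(int);t=bot.snapshot('top')[:,:,::-1];cv2.imwrite('pics/top1.png',t)
d=(np.abs(a-t.astype(int)).max(2)>60).astype(np.uint8)
for st in cv2.connectedComponentsWithStats(d)[2][1:]:
    if st[4]>12:print(st)
E
```

```text
21.65 [0.5505 0.2967 0.199 ] [-0.0337 -0.2094  0.7925]
[(281, 158), (320, 158), (283, 210), (320, 210)]
screw mean [564.3174 314.3893  80.    ] len 42.14778372291704 30.149434028442332 yaw 0.08844498693266116 0.08435930344686261
[[280.3015 156.7205]
 [319.4932 156.786 ]
 [282.2166 208.4307]
 [319.5455 208.6968]]
chg1 1 [45, 43, 39, 62, 102, 106, 105, 103, 81, 83, 82, 81, 83, 82, 83]
chg1 -1 [62, 59, 56, 111, 194, 188, 186, 186, 60, 83, 86, 85, 84, 85, 86]
final 1 [47, 39, 43, 42, 36, 98, 107, 106, 97, 80, 78, 80, 83, 81, 82]
final -1 [62, 56, 55, 110, 188, 188, 185, 157, 87, 84, 84, 86, 85, 85, 85]
[  157   128   170   249 12695]
[247 159   3   9  18]
[221 161  21   9  69]
[249 173   2  18  29]
[241 175   7  11  43]
[398 180  22  20 165]
[222 191  10  13  38]
[242 195   7  10  18]
[318 197  26  25 380]
[  353   255   259   145 11692]
[ 336  260  184  100 4833]
[612 261  28  45 476]
[625 279  15  27 276]
[624 313  16  42 522]
[615 314   8  51 160]
[302 359  25  16 169]
[344 369  11  28 124]
[317 377  10   6  17]
[295 392   7   8  36]
```

```bash
python3 -c "
from h import *
print(bot.state()['time_s'],bot.finish_job())"
```

```text
the job is handed in; nothing more can be done
21.75 None
```

The swap is done and handed in at 21.75 s of the 72 s allowed; no verdict was reported.

- **pack_a:** I pinched its catches, drew it about 68 mm back off the rails, regripped it by its ends and set it down in the pocket. The arm felt the floor at the expected height. Its four screws then showed where a fully lowered pack should have them, centred within about 1 mm of the measured pocket.
- **pack_b:** I gripped it on the plain sides and slid it nose first to a firm stop.
    - **Tug test:** A pull moved it about 2 mm, more than the 1 mm of play stated, and then it held at about 5 N. I pushed it home again before letting go.
    - **Final picture:** Its screws are within 1 mm of where pack_a sat. Both catch pads stand out about as far as pack_a's did when latched.

**Disagreements and gaps:**
- **Camera offset:** The wrist camera read about 2 mm off along one tool axis compared with the gripper; I corrected for this.
- **Seat estimates:** My first estimates of the charger's seat differed by up to 3.5 mm. The difference came from rounded edges, and seating the pack settled it.
- **Bystanders:** The last before/after comparison from the top camera could not confirm that the mug, carton, spray can and tape measure stayed put, because the arm covered part of that area. None of the moves was planned near them and I saw no unexpected contact force.

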